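Draw the wedge out from under the press plate and stow it

TASK

The heavy hinged plate of the flattening press is propped open by a wooden wedge: work the wedge straight back out from under it in small tugs of one to two centimetres, resting about half a second after each, so that the plate comes down gently onto the two carton sleeves; do not touch, lever up or drop the plate. When the plate is fully down, lay the wedge flat on its broad underside in the yellow tray and let go of it. Leave the other things on the bench where they are.

Things in the scene. Friction and masses are not known exactly. Their poses are not given: they have to be found in the camera images.
- press: flattening press, fixed to the bench: green base board 300 x 260 x 12 mm; origin under its centre, on the bench; x runs from the open front (-x, towards the robot) to the hinge at the back. Two folded cardboard sleeves 8 mm thick lie on it under the plate, with a channel 79 mm wide between them along x for the wedge; in front of x = -45 mm the board is bare
- plate (a joint): angle of the heavy aluminium plate (160 x 250 x 12 mm, 1.3 kg, blue bar on top): 0 = fully down on the sleeves; about 0.11 at the start, propped on the wedge; grows as the front edge rises. Hinge at x = +110, z = 20 mm of the press, along y. Falls about 1.54 rad per metre of wedge travel, reaching 0 after 60 to 80 mm. Left unsupported it drops fast; over 0.35 rad/s counts as dropped
- plate_edge (a point): middle of the plate's lower front edge, which rests on the wedge's slope; at plate angle 0 it is at x = -50 mm, z = 20 mm in the press frame; the wedge is out when its thin end has passed this point
- wedge: loose pale wooden wedge, red grip band, 170 long (x), 40 wide (y), about 140 g; origin at the centre of its flat underside; rises evenly from 4 mm at the thin end (+x) to 46 mm at the thick end. Starts on the press board (12 mm up), along the press's x, thin end 80 to 90 mm under the plate. Pull along the press's -x with 5 to 15 N; it stays where it is stopped
- wedge_grip (a point): point in the middle of the wedge's red band, 57 mm from the wedge's middle towards the thick end (-x) and 30 mm above its underside; the wedge is 39 mm high and 40 mm wide there: grip it from above across its width (its y)
- tray: yellow open tray that does not move, 200 x 64 x 20 mm outside (x, y, z), walls 5 mm, floor 5 mm, inside 190 x 54 mm and 15 mm deep; origin at the centre of its underside on the bench; long axis x. The wedge may lie in it with its thin end either way
- tray_in (a point): centre of the tray's inner floor, 5 mm above the bench; axes as tray
- silicone_spray: bystander: upright spray can, 53 mm across, 191 mm tall; origin under its centre
- tape_roll: bystander: roll of brown packing tape lying flat, 108 mm across, 48 mm high; origin under its centre
- box_cutter: bystander: grey box cutter, 31 x 156 x 23 mm, long axis y; origin under its centre
- marker_black: bystander: black marker, 14 x 136 x 15 mm, long axis y; origin under its centre
- nut_driver: bystander: nut driver with red handle, 29 x 196 x 29 mm, long axis y; origin under its centre
- marker_red: bystander: black marker with a red band, 14 x 136 x 15 mm, long axis y; origin under its centre
- caliper: bystander: caliper, 76 x 229 x 9 mm, long axis y; origin under its centre
Things that resemble listed ones, but are neither listed nor needed, are in the scene too. Of the things that look like the wedge, the largest one is meant.

How it is judged:
On the way, in this order (a step that is already met when the one before it is completed fails the run):
1. the wedge, tugged back a little, rests with the plate partly lowered (plate angle 0.048 to 0.084) (value of joint plate between 0.048 and 0.084 rad and linear speed of wedge below 0.01 m/s), for 0.2 s.
2. the wedge, tugged back farther, rests again with the plate nearly down (plate angle 0.013 to 0.046) (value of joint plate between 0.013 and 0.046 rad and linear speed of wedge below 0.01 m/s), for 0.2 s.
3. the plate is fully down (angle under 0.006) (value of joint plate below 0.006 rad), for 0.2 s.
At the end, for the whole second after the job is handed in: The plate is fully down (angle under 0.006 rad) and the wedge lies at rest inside the yellow tray, flat on its underside on the tray's floor (within 4 mm and 0.06 rad), along the tray (within 0.15 rad) and within 13 mm lengthwise and 10 mm crosswise of its middle, that is, between its walls (value of joint plate below 0.006 rad and x of wedge in the frame of tray_in between -0.013 and 0.013 m and y of wedge in the frame of tray_in between -0.01 and 0.01 m and z of wedge in the frame of tray_in below 0.004 m and angle between wedge's own z axis and vertical below 0.06 rad and angle between the x axis of wedge and the x axis of tray, either way round below 0.15 rad and linear speed of wedge below 0.01 m/s); the robot touches nothing.
It fails at once if the plate is dropped or jerked (faster than 0.35 rad/s) (velocity of joint plate below -0.35 rad/s or velocity of joint plate above 0.35 rad/s).
It fails at once if the plate is levered up (angle above 0.145) (value of joint plate above 0.145 rad).
It fails at once if the robot touches the plate (contact force between any of the fingers, the arm and plate above 1 N).
It fails at once if a bystander is moved more than 25 mm (distance of any of silicone_spray, tape_roll, box_cutter, marker_black, nut_driver, marker_red, caliper from where it was at the start of the episode above 0.025 m).
It also fails if it takes over 54 s, if anything falls off the work surface, if the arm or the gripper's body presses on something with over 40 N, if the wrist force passes 120 N, or if a joint passes its speed limit or range.

ROBOT

A 6-joint arm with a two-finger parallel gripper is mounted at the origin on a cart in front of the work surface, level with it; the furniture and walls round the work are solid. World frame = base frame: x ahead of the robot, y to its left, z up, the work surface at z = 0. Lengths are in m, angles in rad, forces in N, time in s.
With the tool pointing down it reaches from about 0.275 to 0.85 m from the base axis. Payload 19 kg.
Tool frame: the origin (TCP) lies where the fingers leave the gripper's body, on its centre line; the fingertips stand 73 mm ahead of it and the grasp point (between the pads) lies 54 mm ahead of it; z points along the fingers, y is the line along which they close (so a half turn about z gives the same grasp; the last joint's range is limited). The gripper opens to 85 mm and grips with 20 to 120 N. Pads are 22 mm wide; open, the fingers measure 114 mm over their backs; the gripper's body (76 mm by 85 mm) begins 54 mm behind the grasp point. The pads swing forward as they close: fully open they stand 13 mm farther back than shut.
Start: joints at [1.144, 0.15, 1.437, -0, 1.554, -0.134], TCP at [0.166, 0.551, 0.304] pointing down, gripper open.
Joint ranges: [-2.8, 2.8], [-0.68, 2.1], [0.12, 2.68], [-1.39, 4.53], [0.16, 2.79], [-2.81, 2.81]. Speed limits (rad/s): [1.89, 1.89, 2.22, 3.01, 3.01, 3.01].

INTERFACE

Orientations are given as a rotation vector (axis times angle).
In Python, from rig import r gives the robot as it stands.
- The arm moves only by the tool jog_arm, never from a script. Its argument "steps" is a list that holds one entry, the list of rows, each a list of 5 numbers: the shift along the world's x, y, z in cm, then the turn about the world's z in rad, then the opening, from 0 (shut) to 1 (fully open). A call has 1 to 20 rows; each row is the pose to reach, as a shift and turn from the pose commanded when the call began; what a row does not reach only later rows make up. A row lasts 1/8 s, in which the tool goes at most 62.5 mm and 10.7 degrees, less where a joint would pass 70% of its speed; a pose out of reach is approached as far as the arm can. A call with a gripper value outside its range is refused whole. The fingers move at their own pace and stop on an object; "grip_force" is the grip in N (left out, the last holds). Time passes only in rows, so rows that repeat a pose let the fingers close. It gives the time, the measured TCP pose, the force, the opening and the grip force at its end, in the units of the state.
- r.observe(): the state, without advancing time (a new reading comes with each control period).
- r.grab_frame(name): name is "scene" or "top" or "wrist"; returns (picture, depth): 420x560x3 uint8, red, green, blue; 420x560 float32, m along the optical axis (not along the pixel's ray), 0 where there is no reading.
- r.camera_info(name): a dict with "mtx" (3x3 intrinsics, pixels), "position" and "attitude" of the camera in the world. Camera axes: x right, y down, z forward; pixel columns grow to the right and rows downward; lengths in m; the calibration is good to about 2 mm. A picture is of the moment at which its call begins: read the wrist's pose just before it. camera_info takes no time and is no camera call; for the wrist camera it gives the pose at the moment of the call.
- r.job_done(): hands the job in; it is judged then, once.
The state is a dict: "time_s": time; "joint_positions": joint angles; "qvel": joint speeds; "effort": joint torques, N m; "ee_pos": TCP position; "orientation": TCP orientation; "wrist_force": force on the tool from outside, world axes, zero at the start; "ft_torque": the same for the moment, N m; "opening": opening from 0.0 (shut) to 1.0 (fully open); "gripper_force": force on a finger pad.
Only numpy, scipy, OpenCV 4.12 (cv2) and the standard library are available. Lean on these libraries where they do the work, as an engineer would, in place of code of your own. Each camera call takes 0.05 s, during which the arm holds its last target. There are 200 camera calls.

## Working session

There is one attempt and no reset: what is moved stays moved. The work goes in short steps, Python scripts to look and compute and a tool call to move; the robot and the scene stay as the last step left them, time stands still between calls to the robot, and variables do not carry over. Pictures are saved under pics/ and viewed, at most 10 in all, crops included, and the job is handed in when it is done.

Besides the shell and the picture viewer there is one more tool, called after "Emit:" as name(argument=value, ...) on one line, values as JSON. jog_arm: Moves the arm, as the interface text tells. Its arguments: {"type":"object","properties":{"steps":{"type":"array","items":{"type":"array","items":{"type":"array","items":{"type":"number"}}}},"grip_force":{"type":"number"}},"required":["steps"]}

```bash
mkdir -p pics
cat > h.py <<'E'
from rig import r
import numpy as np, cv2
from scipy.spatial.transform import Rotation as R
def cam(n):
    c=r.camera_info(n); K=np.array(c["mtx"]); a=np.array(c["attitude"],float)
    Rm=R.from_rotvec(a).as_matrix() if a.shape==(3,) else (a if a.shape==(3,3) else R.from_quat(a).as_matrix())
    return K,np.array(c["position"]),Rm
def ray(n,px,z,c=None):
    K,p,Rm=c or cam(n); px=np.atleast_2d(px).astype(float)
    d=np.c_[px,np.ones(len(px))]@np.linalg.inv(K).T@Rm.T
    return p+d*((z-p[2])/d[:,2])[:,None]
def cloud(n,D,c=None):
    K,p,Rm=c or cam(n); v,u=np.mgrid[:D.shape[0],:D.shape[1]]
    P=np.stack([u,v,np.ones_like(u)],-1)@np.linalg.inv(K).T*D[...,None]
    return P@Rm.T+p
def proj(n,P,c=None):
    K,p,Rm=c or cam(n); q=(np.atleast_2d(P)-p)@Rm@K.T; return q[:,:2]/q[:,2:]
E
python3 - <<'E'
from h import *
print(r.observe())
for n in("top","scene"):
    print(r.camera_info(n))
    I,D=r.grab_frame(n); np.savez(n+"0.npz",I=I,D=D)
    cv2.imwrite(f"pics/{n}0.png",I[...,::-1])
E
```

```text
{'time_s': 0.0, 'joint_positions': array([ 1.14400056e+00,  1.50961569e-01,  1.43799436e+00, -5.53622379e-07,
        1.55381569e+00, -1.34017976e-01]), 'qvel': array([-0.00220704, -0.00075468, -0.00036231,  0.00110824,  0.00011505,
       -0.00114134]), 'effort': array([-6.19326056e-04, -7.13075280e+01, -5.70866311e+01, -3.70974303e-04,
        8.93432472e-03,  8.47507408e-05]), 'ee_pos': array([0.16591656, 0.55038001, 0.30330759]), 'orientation': array([-4.58205868e-01, -3.10766826e+00,  1.77963721e-03]), 'wrist_force': array([0.48233147, 0.90718238, 0.36246564]), 'ft_torque': array([-0.01015652, -0.02621455,  0.01290195]), 'gripper_force': 0.0, 'opening': 0.996715466867362}
{'mtx': array([[419.1234117 ,   0.        , 280.17717321],
       [  0.        , 419.1234117 , 204.0473181 ],
       [  0.        ,   0.        ,   1.        ]]), 'position': array([0.42697293, 0.08627019, 1.37741676]), 'attitude': array([-2.15617049,  2.14770474, -0.13513424])}
{'mtx': array([[528.86011707,   0.        , 278.22655713],
       [  0.        , 528.86011707, 214.891109  ],
       [  0.        ,   0.        ,   1.        ]]), 'position': array([-0.72967471,  0.98242665,  1.23751849]), 'attitude': array([-1.15714842,  2.17454814, -1.10120034])}
```

View pics/top0.png

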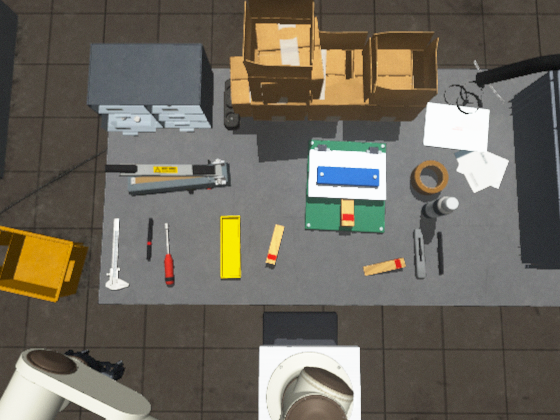

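View pics/scene0.png

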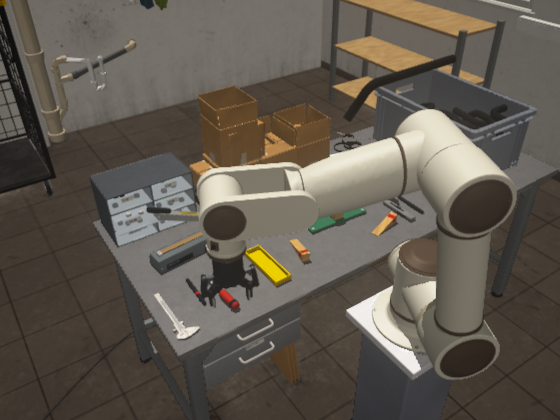

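The top view shows the press at about (346,186), with the wedge's red band at (347,213). The tray is at (231,247), and there are two smaller decoy wedges at (275,245) and (384,267). The scene view shows the arm to the left, above the nut driver. Next I'll measure.

Run:
```python
from h import *
z=np.load("top0.npz");I,D=z["I"],z["D"];c=cam("top");print(c[2].round(3))
P=cloud("top",D,c)
for px in[(270,290),(400,290),(60,390),(85,370),(310,400),(347,213),(200,250),(231,247),(346,178),(320,215)]:
    print(px,P[px[1],px[0]].round(3),I[px[1],px[0]])
H=cv2.cvtColor(I,cv2.COLOR_RGB2HSV)
def m(lo,hi,box):
    M=cv2.inRange(H,np.array(lo),np.array(hi)); B=np.zeros_like(M);B[box[1]:box[3],box[0]:box[2]]=1;return M*B
def rect(M,h,name):
    cs=max(cv2.findContours(M,0,1)[0],key=cv2.contourArea)[:,0]
    W=ray("top",cs,h,c)[:,:2]; (ce,s,a)=cv2.minAreaRect((W*1000).astype(np.float32)); print(name,np.round(ce,1),np.round(s,1),round(a,2),"z med",np.median(P[M>0][:,2]).round(4))
rect(m((22,120,100),(35,255,255),(200,200,260,290)),.02,"tray")
rect(m((55,80,30),(90,255,255),(290,130,400,245)),.012,"board")
rect(m((100,120,80),(125,255,255),(300,140,400,220)),.05,"bar")
rect(m((0,170,120),(8,255,255),(335,200,360,235)),.05,"band")
rect(m((8,60,120),(22,220,255),(335,195,360,230)),.045,"wood")
cv2.imwrite("pics/crop.png",cv2.resize(I[130:300,190:410,::-1],None,fx=3.5,fy=3.5,interpolation=cv2.INTER_CUBIC))
```

```text
[[ 0.004 -0.992  0.13 ]
 [-1.    -0.004  0.005]
 [-0.004 -0.13  -0.992]]
(270, 290) [0.328 0.125 0.005] [124 126 123]
(400, 290) [ 0.329 -0.293  0.004] [123 125 125]
(60, 390) [0.197 0.476 0.607] [243 243 233]
(85, 370) [0.21  0.471 0.523] [142 141 128]
(310, 400) [0.072 0.014 0.258] [129 113  97]
(347, 213) [ 0.573 -0.121  0.045] [243 178 110]
(200, 250) [0.455 0.354 0.002] [127 125 123]
(231, 247) [0.465 0.252 0.009] [248 234   0]
(346, 178) [ 0.685 -0.118  0.056] [ 65 134 224]
(320, 215) [ 0.57  -0.037  0.013] [ 75 152 113]
tray [467. 254.] [202.2  65.1] 1.31 z med 0.007
board [ 571.4 -117.8] [259.1 103.8] 87.21 z med 0.0132
bar [ 692.5 -123.3] [197.6  56.8] 87.4 z med 0.0582
band [ 559.9 -121.3] [19.2 35.2] 0.21 z med 0.0529
wood [ 576.4 -122.3] [41.4 83.8] 89.16 z med 0.0457
```

View pics/crop.png

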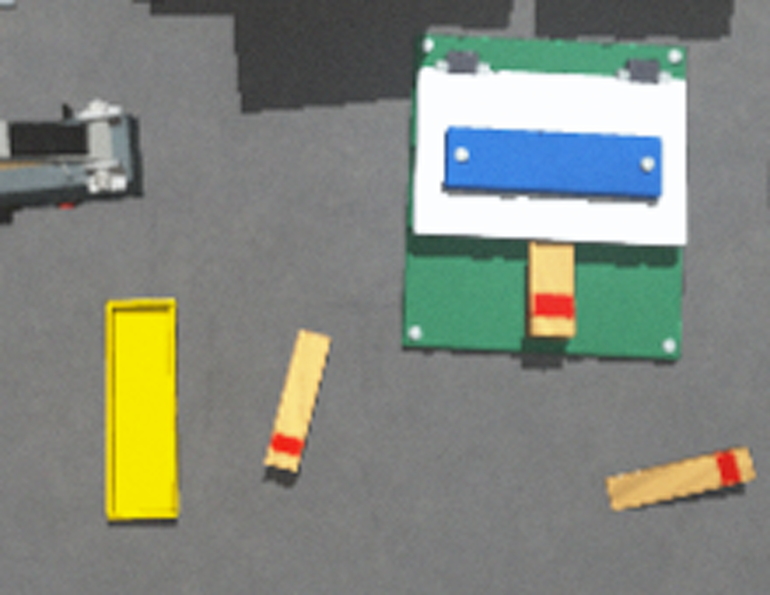

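The crop shows the press board yawed about −0.045 rad. The wedge's band is at crop (553,305), the tray spans (107–177, 300–520), and the decoys are clearly smaller. I'll move above the grip band.

Emit:
jog_arm(steps=[[[1,-2,0,0.02,1],[4,-7,0,0.04,1],[7,-12,0,0.06,1],[10,-17,0,0.08,1],[13,-22,0,0.1,1],[16,-27,0,0.12,1],[19,-32,0,0.14,1],[22,-37,0,0.16,1],[25,-42,0,0.18,1],[28,-47,0,0.2,1],[31,-52,-1,0.22,1],[34,-57,-2,0.24,1],[36,-62,-3,0.25,1],[38,-65,-4,0.25,1],[39.4,-67.2,-5,0.25,1],[39.4,-67.2,-5,0.25,1],[39.4,-67.2,-5,0.25,1]]], grip_force=40)

```text
time_s: 2.22
ee_pos: [0.5597, -0.1211, 0.2539]
orientation: [-0.067, -3.14, -0.0]
wrist_force: [-0.5, 0.7, -0.1]
opening: 1.001
gripper_force: 0.0
```

Run:
```python
from h import *
s=r.observe();print(s["time_s"],s["ee_pos"],s["orientation"])
c=cam("wrist");I,D=r.grab_frame("wrist");np.savez("w1.npz",I=I,D=D,K=c[0],p=c[1],R=c[2]);print(c[1],c[2].round(3))
cv2.imwrite("pics/w1.png",I[...,::-1])
```

```text
2.225 [ 0.55972226 -0.12105897  0.25388219] [-6.71557750e-02 -3.14049258e+00 -2.61656802e-04]
[ 0.49337083 -0.11762848  0.32324775] [[ 0.043  0.963  0.265]
 [ 0.999 -0.042 -0.011]
 [ 0.     0.266 -0.964]]
```

View pics/w1.png

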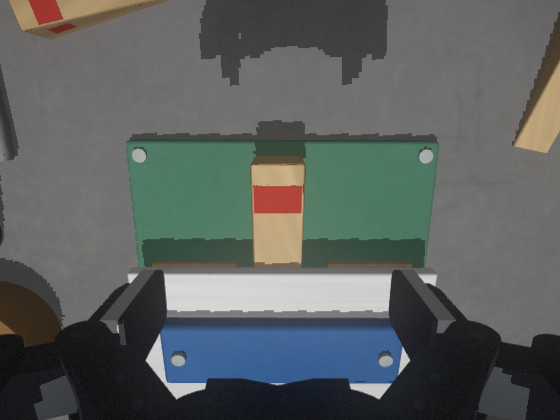

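The wrist view shows the wedge's thick end at row ~160 and the red band at (278,199). The board's front edge is at row ~140 and the plate's front edge at row ~267.

Run:
```python
from h import *
z=np.load("w1.npz");I,D=z["I"],z["D"];c=(z["K"],z["p"],z["R"])
H=cv2.cvtColor(I,cv2.COLOR_RGB2HSV);P=cloud("w",D,c)
def m(lo,hi,b):
    M=cv2.inRange(H,np.array(lo),np.array(hi)); B=np.zeros_like(M);B[b[1]:b[3],b[0]:b[2]]=1;return M*B
red=m((0,150,90),(8,255,255),(240,170,320,230))|m((172,150,90),(180,255,255),(240,170,320,230))
v,u=np.nonzero(red);print("band px",u.min(),u.max(),v.min(),v.max(),"depth z",np.median(P[red>0][:,2]),"depth ctr",np.median(P[red>0],0))
cs=max(cv2.findContours(red,0,1)[0],key=cv2.contourArea)[:,0]
q=ray("w",cs,.051,c)*1000;print("band",[np.round(t,2) for t in cv2.minAreaRect(q[:,:2].astype(np.float32))])
# wedge side edges: use depth cloud of wood+red
wood=m((8,40,60),(25,255,255),(240,165,320,262))|red
W=P[wood>0];print("n",len(W));A=np.c_[W[:,0],np.ones(len(W))];print("slope",np.linalg.lstsq(A,W[:,2],rcond=None)[0])
L=[];Rr=[]
for row in range(170,260,3):
    k=np.nonzero(wood[row])[0]
    if len(k)>20:
        # height from slope fit at that row
        zz=np.median(P[row,k,2]);a=ray("w",[(k[0]-.5,row),(k[-1]+.5,row)],zz,c);L.append(a[0]);Rr.append(a[1])
L,Rr=np.array(L),np.array(Rr);C=(L+Rr)/2
print("width",np.median(Rr[:,1]-L[:,1]),"center fit",np.polyfit(C[:,0]-.56,C[:,1],1),"x range",C[:,0].min(),C[:,0].max())
g=m((60,80,20),(90,255,255),(110,120,450,262))
pts=[]
for col in list(range(150,240,8))+list(range(315,410,8)):
    k=np.nonzero(g[:,col])[0]; pts.append((col,k[0]-.5))
a=ray("w",pts,.012,c);print("front edge x vs y",np.polyfit(a[:,1]+.12,a[:,0],1))
k=[(np.nonzero(g[r_])[0][[0,-1]],r_) for r_ in range(170,235,10)]
a=np.array([ray("w",[(x[0],r_),(x[1],r_)],.012,c) for x,r_ in k]);print("board width",np.median(a[:,1,1]-a[:,0,1]),"centre",np.polyfit(a[:,:,0].mean(1)-.56,a[:,:,1].mean(1),1))
print("plate edge cloud",P[[268,272,280,300],[278]*4].round(3),I[[264,268,272,280,300],[278]*5])
thick=P[150:175,278];print(thick.round(3)[::3])
```

```text
band px 253 301 186 212 depth z 0.05094847973265465 depth ctr [ 0.55860963 -0.12029711  0.05094848]
band [array([ 558.6 , -120.52]), array([35.68, 19.94]), np.float64(87.53)]
n 4980
slope [-0.35915244  0.25324371]
width 0.03938530353802498 center fit [-0.04576033 -0.12049708] x range 0.5359156441970574 0.6104870035220571
front edge x vs y [0.04375484 0.51881882]
board width 0.2549718874677497 centre [-0.04898246 -0.11678023]
plate edge cloud [[ 0.62  -0.122  0.038]
 [ 0.62  -0.122  0.045]
 [ 0.626 -0.123  0.047]
 [ 0.645 -0.124  0.045]] [[115 101  80]
 [108 106 102]
 [111 109 106]
 [212 212 210]
 [211 210 210]]
[[ 0.527 -0.118  0.009]
 [ 0.529 -0.119  0.011]
 [ 0.531 -0.119  0.017]
 [ 0.531 -0.119  0.035]
 [ 0.531 -0.119  0.05 ]
 [ 0.532 -0.119  0.057]
 [ 0.535 -0.119  0.056]
 [ 0.537 -0.119  0.056]
 [ 0.539 -0.119  0.055]]
```

Measurements agree: band at (0.5586, −0.1205, 0.051), yaw −0.046, 82 mm of insertion. Descending and gripping.

Emit:
jog_arm(steps=[[[-0.1,0.05,-3,0,1],[-0.1,0.05,-7,0,1],[-0.1,0.05,-11,0,1],[-0.1,0.05,-14,0,1],[-0.1,0.05,-15.5,0,1],[-0.1,0.05,-16,0,1],[-0.1,0.05,-16,0,1],[-0.1,0.05,-16,0,0.6],[-0.1,0.05,-16,0,0.5],[-0.1,0.05,-16,0,0.4],[-0.1,0.05,-16,0,0.3],[-0.1,0.05,-16,0,0.2],[-0.1,0.05,-16,0,0.2],[-0.1,0.05,-16,0,0.2]]], grip_force=60)

```text
time_s: 4.03
ee_pos: [0.5592, -0.1211, 0.0946]
orientation: [0.067, 3.14, -0.001]
wrist_force: [-2.6, 0.2, 6.8]
opening: 0.459
gripper_force: 61.9
```

Emit:
jog_arm(steps=[[[-0.3,0.01,0,0,0.2],[-0.7,0.03,0,0,0.2],[-1.1,0.05,0,0,0.2],[-1.5,0.07,0,0,0.2],[-1.5,0.07,0,0,0.2],[-1.5,0.07,0,0,0.2],[-1.5,0.07,0,0,0.2],[-1.5,0.07,0,0,0.2],[-1.5,0.07,0,0,0.2],[-1.5,0.07,0,0,0.2]]])

```text
time_s: 5.28
ee_pos: [0.5444, -0.1205, 0.0946]
orientation: [0.067, 3.14, -0.001]
wrist_force: [1.6, 0.2, 8.1]
opening: 0.461
gripper_force: 61.8
```

```bash
cat > chk.py <<'E'
from h import *
import sys
c=cam("wrist");s=r.observe();I,D=r.grab_frame("wrist");P=cloud("w",D,c)
H=cv2.cvtColor(I,cv2.COLOR_RGB2HSV)
M=cv2.inRange(H,np.array((100,120,40)),np.array((125,255,255)));W=P[(M>0)&(D>0)]
g=P[(np.abs(P[...,0]-.68)<.06)&(np.abs(P[...,1]+.12)<.12)&(P[...,2]>.02)&(cv2.inRange(H,np.array((0,0,110)),np.array((180,40,255)))>0)]
for n,w in(("bar",W),("plate",g)):
    if len(w)>200:
        A=np.c_[w[:,:2]-[.7,-.12],np.ones(len(w))];k=np.linalg.lstsq(A,w[:,2],rcond=None)[0];print(n,len(w),"tilt",k[0].round(4),"z",k[2].round(4))
red=cv2.inRange(H,np.array((0,150,90)),np.array((8,255,255)));n_,l,st,ce=cv2.connectedComponentsWithStats(red)
for i in range(1,n_):
    if st[i,4]>150: print("red",ce[i].round(0),st[i,4],np.median(P[l==i],0).round(4))
print(s["time_s"],s["ee_pos"],s["wrist_force"],s["opening"])
if len(sys.argv)>1: cv2.imwrite(f"pics/{sys.argv[1]}.png",I[...,::-1])
E
python3 chk.py w2
```

```text
red [277. 310.] 5310 [ 0.5434 -0.1198  0.0511]
5.275 [ 0.54442163 -0.12047248  0.09455804] [1.59904936 0.18439798 8.14026445] 0.46100397621387695
```

View pics/w2.png

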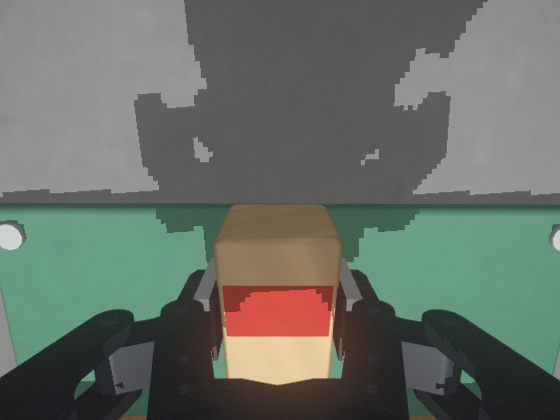

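The wedge followed the gripper: the band is at (277,310), 15 mm farther back at x=0.543. Next tug, then I'll check the plate tilt from the top camera.

Emit:
jog_arm(steps=[[[-0.3,0.01,0,0,0.2],[-0.7,0.03,0,0,0.2],[-1.1,0.05,0,0,0.2],[-1.5,0.07,0,0,0.2],[-1.5,0.07,0,0,0.2],[-1.5,0.07,0,0,0.2],[-1.5,0.07,0,0,0.2],[-1.5,0.07,0,0,0.2],[-1.5,0.07,0,0,0.2],[-1.5,0.07,0,0,0.2]]])

```text
time_s: 6.58
ee_pos: [0.5295, -0.1198, 0.0946]
orientation: [0.067, 3.139, -0.001]
wrist_force: [1.8, 0.5, 7.1]
opening: 0.455
gripper_force: 61.8
```

```bash
cat > tilt.py <<'E'
from h import *
c=cam("top")
def tilt(I,D):
    P=cloud("top",D,c); H=cv2.cvtColor(I,cv2.COLOR_RGB2HSV)
    M=cv2.inRange(H,np.array((100,120,80)),np.array((125,255,255)));M[:140]=0;M[220:]=0;M[:,:300]=0;M[:,400:]=0
    WH=cv2.inRange(H,np.array((0,0,190)),np.array((180,30,255)));WH[:150]=0;WH[200:]=0;WH[:,:305]=0;WH[:,390:]=0
    o=[]
    for m in(M,WH):
        w=P[(cv2.erode(m,np.ones((3,3)))>0)]
        if len(w)<100: o.append((len(w),));continue
        A=np.c_[w[:,:2]-[.67,-.12],np.ones(len(w))]
        for _ in range(4):
            k=np.linalg.lstsq(A,w[:,2],rcond=None)[0];q=np.abs(A@k-w[:,2])<.004;A,w=A[q],w[q]
        o.append((len(w),k[0].round(4),k[2].round(4)))
    return o
z=np.load("top0.npz");print("start",tilt(z["I"],z["D"]))
I,D=r.grab_frame("top");print("now",tilt(I,D))
E
python3 tilt.py; python3 chk.py
```

```text
start [(41, np.float64(-1.6622), np.float64(0.0935)), (205, np.float64(-0.2828), np.float64(0.0528))]
now [(39, np.float64(-1.7691), np.float64(0.0904)), (143, np.float64(-0.6337), np.float64(0.075))]
red [277. 310.] 5315 [ 0.5284 -0.1191  0.0511]
6.625 [ 0.52948297 -0.1197718   0.09453183] [ 3.2035597  -0.34341234  7.20188357] 0.45773214268290235
```

```bash
cat > tilt.py <<'E'
from h import *
c=cam("top")
def prof(D):
    P=cloud("top",D,c); o=[]
    for row in(157,160,190,193):
        q=P[row,315:380]; o.append((np.median(q[:,0]).round(3),np.median(q[:,2]).round(4)))
    return o
z=np.load("top0.npz");a=prof(z["D"])
I,D=r.grab_frame("top");b=prof(D)
for p,q in zip(a,b): print(p,q,"angle ~",round(.11+(q[1]-p[1])/(.777-p[0]),4))
E
python3 tilt.py
```

```text
(np.float64(0.759), np.float64(0.0342)) (np.float64(0.759), np.float64(0.0347)) angle ~ 0.1378
(np.float64(0.748), np.float64(0.0366)) (np.float64(0.749), np.float64(0.035)) angle ~ 0.0548
(np.float64(0.647), np.float64(0.0469)) (np.float64(0.648), np.float64(0.0415)) angle ~ 0.0685
(np.float64(0.638), np.float64(0.0475)) (np.float64(0.638), np.float64(0.0423)) angle ~ 0.0726
```

The tilt is about 0.07, inside the first band. Two more 1 cm tugs.

Emit:
jog_arm(steps=[[[-0.3,0.01,0,0,0.2],[-0.7,0.03,0,0,0.2],[-1.0,0.05,0,0,0.2],[-1.0,0.05,0,0,0.2],[-1.0,0.05,0,0,0.2],[-1.0,0.05,0,0,0.2],[-1.0,0.05,0,0,0.2],[-1.0,0.05,0,0,0.2],[-1.3,0.06,0,0,0.2],[-1.7,0.08,0,0,0.2],[-2.0,0.09,0,0,0.2],[-2.0,0.09,0,0,0.2],[-2.0,0.09,0,0,0.2],[-2.0,0.09,0,0,0.2],[-2.0,0.09,0,0,0.2],[-2.0,0.09,0,0,0.2]]])

```text
time_s: 8.72
ee_pos: [0.5096, -0.1189, 0.0945]
orientation: [0.067, 3.139, -0.001]
wrist_force: [4.3, -0.8, 6.4]
opening: 0.458
gripper_force: 61.6
```

```bash
python3 tilt.py; python3 chk.py
```

```text
(np.float64(0.759), np.float64(0.0342)) (np.float64(0.759), np.float64(0.0344)) angle ~ 0.1211
(np.float64(0.748), np.float64(0.0366)) (np.float64(0.749), np.float64(0.0341)) angle ~ 0.0238
(np.float64(0.647), np.float64(0.0469)) (np.float64(0.649), np.float64(0.0366)) angle ~ 0.0308
(np.float64(0.638), np.float64(0.0475)) (np.float64(0.639), np.float64(0.0367)) angle ~ 0.0323
red [277. 310.] 5302 [ 0.5086 -0.1182  0.0511]
8.775 [ 0.50959923 -0.11891009  0.09454543] [ 3.39126788 -0.13472511  6.65100328] 0.45931801978525716
```

The tilt is about 0.032. Now three more 1 cm tugs with rests: 60, 70 and 80 mm in total.

Emit:
jog_arm(steps=[[[-0.3,0.01,0,0,0.2],[-0.7,0.03,0,0,0.2],[-1.0,0.05,0,0,0.2],[-1.0,0.05,0,0,0.2],[-1.0,0.05,0,0,0.2],[-1.0,0.05,0,0,0.2],[-1.0,0.05,0,0,0.2],[-1.3,0.06,0,0,0.2],[-1.6,0.07,0,0,0.2],[-2.0,0.09,0,0,0.2],[-2.0,0.09,0,0,0.2],[-2.0,0.09,0,0,0.2],[-2.0,0.09,0,0,0.2],[-2.0,0.09,0,0,0.2],[-2.3,0.11,0,0,0.2],[-2.6,0.12,0,0,0.2],[-3.0,0.14,0,0,0.2],[-3.0,0.14,0,0,0.2],[-3.0,0.14,0,0,0.2],[-3.0,0.14,0,0,0.2]]])

```text
time_s: 11.32
ee_pos: [0.479, -0.1174, 0.0943]
orientation: [0.067, 3.141, -0.001]
wrist_force: [-0.8, 0.3, 10.2]
opening: 0.455
gripper_force: 62.0
```

```bash
python3 tilt.py; python3 chk.py
```

```text
(np.float64(0.759), np.float64(0.0342)) (np.float64(0.759), np.float64(0.0334)) angle ~ 0.0656
(np.float64(0.748), np.float64(0.0366)) (np.float64(0.749), np.float64(0.034)) angle ~ 0.0203
(np.float64(0.647), np.float64(0.0469)) (np.float64(0.65), np.float64(0.0334)) angle ~ 0.0062
(np.float64(0.638), np.float64(0.0475)) (np.float64(0.64), np.float64(0.0336)) angle ~ 0.01
red [277. 310.] 5314 [ 0.4779 -0.1167  0.0508]
11.375 [ 0.47893153 -0.1173753   0.09430311] [-0.57527571 -0.48483882 10.42913663] 0.4622827304525454
```

The plate is flat (about 0.0335 m across its whole depth) and the pull force is gone. In the tray, the finger backs would hit the walls at this grip height. So I'll pull the wedge clear, set it on open bench, regrip it higher, and then place it.

Emit:
jog_arm(steps=[[[-0.5,0.02,0,0,0.2],[-1.0,0.05,0,0,0.2],[-1.6,0.07,0,0,0.2],[-2.4,0.11,0,0,0.2],[-3.2,0.15,0.3,0,0.2],[-4,0.2,1,0,0.2],[-6,1.5,1.5,0,0.2],[-8.5,3.5,1.5,0,0.2],[-10.5,5.5,1,0,0.2],[-11.5,6.5,0.2,0,0.2],[-11.8,6.7,-0.5,0,0.2],[-11.8,6.7,-0.9,0,0.2],[-11.8,6.7,-1.1,0,0.2],[-11.8,6.7,-1.1,0,0.2]]])

```text
time_s: 13.18
ee_pos: [0.3613, -0.0506, 0.0828]
orientation: [-0.068, -3.141, 0.0]
wrist_force: [1.0, 0.8, -1.9]
opening: 0.459
gripper_force: 60.8
```

```bash
python3 tilt.py; python3 chk.py
```

```text
(np.float64(0.759), np.float64(0.0342)) (np.float64(0.759), np.float64(0.0332)) angle ~ 0.0544
(np.float64(0.748), np.float64(0.0366)) (np.float64(0.749), np.float64(0.0335)) angle ~ 0.0031
(np.float64(0.647), np.float64(0.0469)) (np.float64(0.65), np.float64(0.0329)) angle ~ 0.0023
(np.float64(0.638), np.float64(0.0475)) (np.float64(0.64), np.float64(0.0334)) angle ~ 0.0086
red [277. 310.] 5313 [ 0.3601 -0.0498  0.0394]
13.225 [ 0.36123983 -0.05054809  0.08289383] [-0.79677989 -0.19021044 -2.04835163] 0.4562850116975728
```

Emit:
jog_arm(steps=[[[0,0,-0.1,0,0.2],[0,0,-0.1,0,0.5],[0,0,-0.1,0,0.6],[0,0,-0.1,0,0.65],[0,0,-0.1,0,0.65],[0,0,0.4,0,0.65],[0,0,0.8,0,0.65],[0,0,0.8,0,0.5],[0,0,0.8,0,0.3],[0,0,0.8,0,0.2],[0,0,0.8,0,0.2],[0,0,0.8,0,0.2]]])

```text
time_s: 14.78
ee_pos: [0.3612, -0.0504, 0.0914]
orientation: [0.067, 3.14, -0.001]
wrist_force: [-4.9, 0.7, 16.4]
opening: 0.455
gripper_force: 60.0
```

```bash
python3 chk.py w3
```

```text
red [277. 298.] 4683 [ 0.3603 -0.0497  0.0391]
14.775 [ 0.36115448 -0.05040633  0.09142016] [-4.9142103   0.68744459 16.42971181] 0.4550694614520844
```

View pics/w3.png

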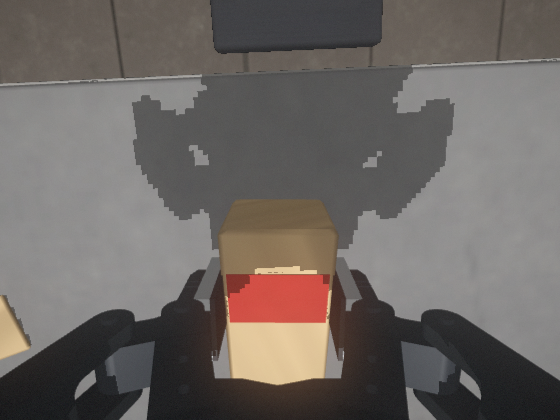

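The wedge is re-gripped with its band at (277,298). Carrying it over the tray.

Emit:
jog_arm(steps=[[[0,0,1,0,0.2],[0,0,3,0,0.2],[0,1,5,0,0.2],[0.5,4,6,0,0.2],[1,8,6,0.02,0.2],[2,12,6,0.03,0.2],[3,16,6,0.04,0.2],[4,20,6,0.05,0.2],[4.5,24,6,0.06,0.2],[5,27,6,0.07,0.2],[5,29.2,5.5,0.07,0.2],[5,30.2,4.5,0.07,0.2],[5,30.2,4,0.07,0.2],[5,30.2,4,0.07,0.2],[5,30.2,4,0.07,0.2]]])

```text
time_s: 16.7
ee_pos: [0.4112, 0.2511, 0.1311]
orientation: [-0.041, 3.141, -0.0]
wrist_force: [0.3, -0.5, -2.4]
opening: 0.451
gripper_force: 61.3
```

```bash
python3 chk.py w4
python3 - <<'E'
from h import *
c=cam("top");I,D=r.grab_frame("top");np.savez("top1.npz",I=I,D=D)
c=cam("scene");I,D=r.grab_frame("scene");np.savez("sc1.npz",I=I,D=D)
H=cv2.cvtColor(I,cv2.COLOR_RGB2HSV);M=cv2.inRange(H,np.array((22,120,80)),np.array((35,255,255)));M[:200]=0
cs=max(cv2.findContours(M,0,1)[0],key=cv2.contourArea)[:,0]
W=ray("scene",cs,.02,c)*1000
print(W.min(0),W.max(0))
z=np.load("sc1.npz")
E
```

```text
red [ 21. 285.] 1068 [0.4335 0.1237 0.0289]
red [277. 298.] 4707 [0.4104 0.2516 0.0787]
16.7 [0.41118005 0.25111512 0.13112744] [ 0.3010826  -0.50569031 -2.36169228] 0.4507909823019555
[350.71802158 220.82637268  20.        ] [570.00077976 296.48781223  20.        ]
```

View pics/w4.png

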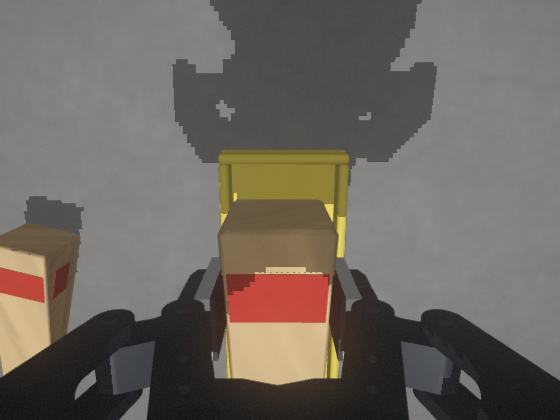

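The wrist view shows the tray's near wall at rows 150–165, columns 219–349, with the wedge above it slightly left of centre. I'll ray-cast those edges to z=0.02.

Run:
```python
from h import *
c=cam("wrist");I=cv2.imread("pics/w4.png");H=cv2.cvtColor(I,cv2.COLOR_BGR2HSV)
M=cv2.inRange(H,np.array((22,120,60)),np.array((35,255,255)))
rows=[np.nonzero(M[:,u])[0][0] for u in range(240,330,10)]
a=ray("wrist",[(u,v-.5) for u,v in zip(range(240,330,10),rows)],.02,c);print("front wall x",np.median(a[:,0]),np.polyfit(a[:,1],a[:,0],1)[0])
for v in(170,180,190):
    k=np.nonzero(M[v])[0];a=ray("wrist",[(k[0]-.5,v),(k[-1]+.5,v)],.02,c);print(v,k[[0,-1]],a[:,:2].round(4).tolist(),"mid",a.mean(0).round(4))
```

```text
front wall x 0.363768879759906 -0.02631424907205185
170 [219 348] [[0.3744, 0.2225], [0.3727, 0.2854]] mid [0.3736 0.2539 0.02  ]
180 [219 347] [[0.3793, 0.2224], [0.3777, 0.2853]] mid [0.3785 0.2538 0.02  ]
190 [220 346] [[0.3843, 0.2228], [0.3826, 0.2852]] mid [0.3835 0.254  0.02  ]
```

Emit:
jog_arm(steps=[[[-0.1,0.3,-0.5,0,0.2],[-0.2,0.3,-1.2,0,0.2],[-0.2,0.3,-2,0,0.2],[-0.2,0.3,-2.6,0,0.2],[-0.2,0.3,-3,0,0.2],[-0.2,0.3,-3.3,0,0.2],[-0.2,0.3,-3.4,0,0.2],[-0.2,0.3,-3.4,0,0.2]]])

```text
time_s: 17.85
ee_pos: [0.409, 0.2547, 0.0969]
orientation: [-0.043, 3.141, -0.0]
wrist_force: [-0.5, 0.5, -2.0]
opening: 0.451
gripper_force: 61.3
```

```bash
python3 chk.py w5
```

```text
red [277. 298.] 4728 [0.4081 0.2551 0.0445]
17.85 [0.40900308 0.25471645 0.09692589] [-0.45606564  0.50176078 -2.00772951] 0.4505979209225388
```

View pics/w5.png

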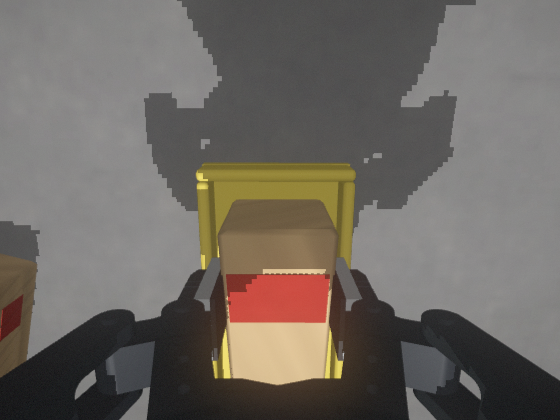

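The wedge sits between the tray walls (columns 200–355, wedge 220–336), just above the floor. Releasing and backing off.

Emit:
jog_arm(steps=[[[0,0,-0.05,0,0.2],[0,0,-0.05,0,0.5],[0,0,-0.05,0,0.6],[0,0,-0.05,0,0.65],[0,0,-0.05,0,0.65],[0,0,1,0,0.7],[0,0,3,0,0.8],[0,0,6,0,1],[0,0,10,0,1],[-2,0,15,0,1],[-3,0,18,0,1],[-3,0,18,0,1],[-3,0,18,0,1]]])

```text
time_s: 19.52
ee_pos: [0.3789, 0.2546, 0.2767]
orientation: [0.043, -3.141, 0.0]
wrist_force: [-0.6, 0.3, -0.9]
opening: 1.0
gripper_force: 0.0
```

```bash
python3 chk.py w6; python3 tilt.py
python3 - <<'E'
from h import *
c=cam("wrist");I,D=r.grab_frame("wrist");P=cloud("w",D,c);H=cv2.cvtColor(I,cv2.COLOR_RGB2HSV)
W=(cv2.inRange(H,np.array((8,40,60)),np.array((21,220,255)))>0)&(np.abs(P[...,1]-.254)<.035)&(P[...,2]>.012)
w=P[W];print(len(w),np.percentile(w[:,0],[1,99]),np.percentile(w[:,1],[1,99]))
t=w[w[:,0]>np.percentile(w[:,0],1)+.006]
print("z slope",np.polyfit(t[:,0]-.4655,t[:,2],1),"yslope",np.polyfit(t[:,0]-.4655,t[:,1],1))
E
```

```text
red [499. 161.] 231 [0.3508 0.4439 0.0248]
red [493. 216.] 1870 [0.3996 0.4479 0.0249]
red [276. 226.] 934 [0.4086 0.2549 0.0438]
red [126. 243.] 443 [0.4329 0.1211 0.0289]
19.525 [0.37888059 0.25460856 0.27665344] [-0.55944386  0.30891159 -0.90991364] 0.9996004327550122
(np.float64(0.759), np.float64(0.0342)) (np.float64(0.759), np.float64(0.0336)) angle ~ 0.0767
(np.float64(0.748), np.float64(0.0366)) (np.float64(0.749), np.float64(0.0333)) angle ~ -0.0038
(np.float64(0.647), np.float64(0.0469)) (np.float64(0.65), np.float64(0.0337)) angle ~ 0.0085
(np.float64(0.638), np.float64(0.0475)) (np.float64(0.64), np.float64(0.0333)) angle ~ 0.0078
5641 [0.31259474 0.53277901] [0.2361035  0.27621225]
z slope [-0.20193227  0.02847014] yslope [0.02246072 0.25665657]
```

View pics/w6.png

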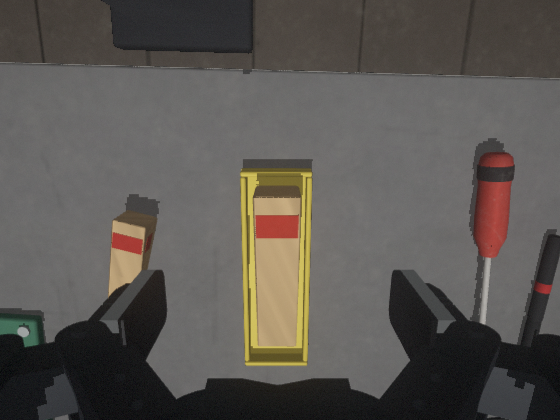

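The wedge lies flat and centred in the tray (band at (276,226), z=0.0438, expected 0.044), the plate is level, and the gripper is clear.

```bash
python3 -c "
from rig import r
print(r.job_done())"
```

```text
the job is handed in; nothing more can be done
None
```

The job is handed in, with no verdict returned: I lowered the plate in small rested tugs until it measured flat on the sleeves, then released the wedge flat and centred in the yellow tray about 20 s in.

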